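Tap a locating mandrel into the station's taper socket

ROBOT

A 6-joint arm with a two-finger parallel gripper is mounted at the origin on the work surface. World frame = base frame: x ahead of the robot, y to its left, z up, the work surface at z = 0. Lengths are in mm, angles in rad, forces in N, time in s.
With the tool pointing down it reaches from about 350 to 875 mm from the base axis. Payload 4.2 kg.
Tool frame: the origin (TCP) lies on the centre line of the jaws, within the pads' length; the fingertips stand 11 mm ahead of it and the grasp point (between the pads) lies 8 mm behind it; z points along the fingers, y is the line along which they close (so a half turn about z gives the same grasp; the last joint's range is limited). The gripper opens to 85 mm and grips with 20 to 120 N. Pads are 22 mm wide; open, the fingers measure 114 mm over their backs; the gripper's body (76 mm by 85 mm) begins 54 mm behind the grasp point. The pads swing forward as they close: fully open they stand 13 mm farther back than shut.
Start: joints at [1.408, 0.385, 0.008, 0, -1.194, -0.259], TCP at [255.844, 570.213, 242.312] pointing down, gripper open.
Joint ranges: [-3.14, 3.14], [-1.21, 2.06], [-1.07, 1.41], [-3.16, 2.05], [-2.99, -0.16], [-3.1, 3.1]. Speed limits (rad/s): [2.79, 2.79, 3.14, 3.14, 3.14, 3.14].

INTERFACE

Orientations are given as a unit quaternion [x, y, z, w].
In Python, from cell import env gives the robot as it stands.
- The arm moves only by the shell command python3 -m inch 'ROWS' [FORCE]. ROWS is text: rows parted by semicolons, each of 7 numbers parted by spaces: the shift along the world's x, y, z in cm, then the turn, a rotation vector about the world's x, y, z in degrees, then the gripper's target within -1 to 1 (shut at 1, half-way at 0, fully open at -1). In form: dx dy dz rx ry rz claw; .... A call has 1 to 10 rows; each row is the pose to reach, as a shift and turn from the pose commanded when the call began; what a row does not reach only later rows make up. A row lasts 1/8 s, in which the tool goes at most 62.5 mm and 10.7 degrees, less where a joint would pass 70% of its speed; a pose out of reach is approached as far as the arm can. A call with a gripper value outside its range is refused whole. The fingers move at their own pace and stop on an object; FORCE is the grip in N (left out, the last holds). Time passes only in rows, so rows that repeat a pose let the fingers close. It gives the time, the measured TCP pose, the force, the opening and the grip force at its end, in the units of the state.
- env.read_state(): the state, without advancing time (a new reading comes with each control period).
- env.read_camera(name): name is "side" or "top" or "wrist"; returns (picture, depth): 420x560x3 uint8, red, green, blue; 420x560 float32, mm along the optical axis (not along the pixel's ray), 0 where there is no reading.
- env.camera_model(name): a dict with "fx", "fy", "cx", "cy" (pixels), "R" (3x3) and "t" (3): a world point X has camera coordinates R X + t. Camera axes: x right, y down, z forward; pixel columns grow to the right and rows downward; lengths in mm; the calibration is good to about 2 mm. A picture is of the moment at which its call begins: read the wrist's pose just before it. camera_model takes no time and is no camera call; for the wrist camera it gives the pose at the moment of the call.
- env.close_job(): hands the job in; it is judged then, once.
The state is a dict: "clock": time; "qpos": joint angles; "joint_velocities": joint speeds; "effort": joint torques, N m; "tcp_pos": TCP position; "tcp_rot": TCP orientation; "wrist_force": force on the tool from outside, world axes, zero at the start; "ft_torque": the same for the moment, N m; "opening": finger opening in mm; "gripper_force": force on a finger pad.
Only numpy, scipy, OpenCV 4.12 (cv2) and the standard library are available. Lean on these libraries where they do the work, as an engineer would, in place of code of your own. Each camera call takes 0.05 s, during which the arm holds its last target. There are 200 camera calls.

TASK

Take the mandrel with the plain straight nose out of its rack, stand it hand-loose in the station's taper socket without pushing it down, and let go of it. Then tap it fully home with the hand tapper (not with the gripper itself), until its collar sits flat on the socket block and it is held by friction. Finally stand the tapper upright in its own round storage recess, and leave the pointed mandrel, the setting block and the black cup where they are.

Things in the scene. Friction and masses are not known exactly. Their poses are not given: they have to be found in the camera images.
- mandrel: loose steel mandrel, 0.25 kg, 98 mm tall, upright in one of the rack's two holes. Origin: centre of the shank's lower end, z up its axis. Round tapered shank 45 mm long (dia 19 mm at the tip, 26 at the top, 2 mm tip chamfer); collar dia 52, 8 mm thick (45 to 53 mm above the origin), resting on the rack's top; plain straight nose dia 28 mm (53 to 98 mm) with flat top
- collar_under (a point): on the mandrel: centre of its collar's underside, 45 mm above its origin, same axes. The shank drops freely into the socket until the collar is about 14 mm above the mouth; own weight settles it to 8 to 13 mm. From there the jaws resist more and more, to some 10 to 22 N just before home, and hold the shank by friction wherever it has been driven
- cone_mandrel: bystander: mandrel with the same shank and collar but a nose that ends in a cone (93 mm tall); it stands in the other hole of the rack. Origin: centre of the shank's lower end, z up
- rack: fixed grey plastic block, 90 x 170 x 60 mm (x, y, z), origin at the centre of its underside. Two 31 mm round holes, 52 mm deep, at 40 mm either side of its centre along its y axis
- station: fixed aluminium profile plate, 200 x 204 x 30 mm, origin at the centre of its underside, with a steel socket block 80 x 80 mm in its middle whose top is 85 mm above the origin. Along its +y edge stand black valve blocks and a white cup, none higher than 64 mm above the origin
- socket_mouth (a point): centre of the taper socket's mouth, level with the flat top of the socket block, 85 mm above the bench; z up, x and y along the plate's edges. The mandrel is home when collar_under is at this point. The bore (38 mm wide) is lined with four sprung jaw segments forming a taper that matches the shank, 24 mm clear at the mouth
- tapper: hand tapper, 0.30 kg, loose: white nylon round head of 44 mm diameter and 40 mm height, flat below, with a straight wooden stem of 24 mm diameter rising 60 mm from the middle of its top (100 mm tall in all). Origin: centre of the head's flat lower face; z up along the stem. It starts standing upright on the bench
- round_cradle: fixed grey storage block, 100 x 75 x 30 mm, origin at the centre of its underside, with one round recess (50 mm wide, 15 mm deep) for the tapper and a white tag bearing the tapper's outline
- round_cradle_floor (a point): centre of the floor of the round recess, 15 mm above the bench (the rim is 15 mm higher); z up. The tapper's place
- square_cradle: fixed grey storage block of the same outer size with a square recess, which holds the setting block; its tag shows a square. Origin: centre of its underside
- setting_block: bystander: steel block 42 x 42 x 34 mm standing in the square recess; origin at the centre of its underside
- black_cup: bystander: small black plastic cup, 50 mm diameter, 28 mm tall, open side up, on the bench; origin at the centre of its underside
Things that resemble listed ones, but are neither listed nor needed, are in the scene too. Leave any pink or purple look-alike of the tapper alone.

How it is judged (in metres and radians):
On the way, in this order (a step that is already met when the one before it is completed fails the run):
1. the mandrel stands hand-loose and upright in the socket, let go, its collar still 3 to 18 mm above the block (horizontal distance between collar_under and socket_mouth below 0.004 m and z of collar_under in the frame of socket_mouth between 0.003 and 0.018 m and angle between mandrel's own z axis and vertical below 0.12 rad and contact force between the fingers and mandrel below 0.1 N), for 0.2 s.
2. the mandrel is driven home under the tapper, its collar within 2 mm of the block (z of collar_under in the frame of socket_mouth below 0.002 m and horizontal distance between collar_under and socket_mouth below 0.003 m and horizontal distance between tapper and mandrel below 0.03 m), for 0.1 s.
At the end, for the whole second after the job is handed in: Mandrel upright (0.06 rad) in the socket, collar within 2 mm of the block top and 3 mm of centre; tapper upright (0.08 rad) on the floor of the round recess (3 mm in height, 6 mm sideways); both at rest; pointed mandrel, setting block and cup within 15 mm of their starts (z of collar_under in the frame of socket_mouth below 0.002 m and horizontal distance between collar_under and socket_mouth below 0.003 m and angle between mandrel's own z axis and vertical below 0.06 rad and horizontal distance between tapper and round_cradle_floor below 0.006 m and z of tapper in the frame of round_cradle_floor below 0.003 m and angle between tapper's own z axis and vertical below 0.08 rad and linear speed of each of tapper, mandrel below 0.02 m/s); the robot touches nothing.
It fails at once if the mandrel is pushed to within 2.5 mm of home by the gripper or arm itself instead of by the tapper (horizontal distance between collar_under and socket_mouth below 0.01 m and z of collar_under in the frame of socket_mouth below 0.0025 m and contact force between any of the fingers, the arm and mandrel above 1 N).
It fails at once if the pointed mandrel is moved more than 15 mm (distance of cone_mandrel from where it was at the start of the episode above 0.015 m).
It fails at once if the setting block is moved more than 15 mm (distance of setting_block from where it was at the start of the episode above 0.015 m).
It fails at once if the black cup is moved more than 15 mm (distance of black_cup from where it was at the start of the episode above 0.015 m).
It also fails if it takes over 70 s, if anything falls off the work surface, if the arm or the gripper's body presses on something with over 40 N, if the wrist force passes 120 N, or if a joint passes its speed limit or range.

## Working session

There is one attempt and no reset: what is moved stays moved. The work goes in short steps, Python scripts to look and compute and a shell command to move; the robot and the scene stay as the last step left them, time stands still between calls to the robot, and variables do not carry over. Pictures are saved under pics/ and viewed, at most 10 in all, crops included, and the job is handed in when it is done.

```bash
mkdir -p pics; ls; cat > h.py <<'E'
import numpy as np, cv2
from cell import env
def grab(n,fn=None):
    m=env.camera_model(n); p,d=env.read_camera(n)
    if fn: cv2.imwrite(fn,p[...,::-1])
    return m,p,d
def ray(m,u,v):
    R=np.array(m['R']);t=np.array(m['t'])
    return -R.T@t, R.T@np.array([(u-m['cx'])/m['fx'],(v-m['cy'])/m['fy'],1])
def plane(m,u,v,z):
    o,d=ray(m,u,v); return o+d*(z-o[2])/d[2]
def pt(m,d,u,v):
    o,r=ray(m,u,v); return o+r*float(d[int(v),int(u)])
def cloud(m,d):
    v,u=np.indices(d.shape); R=np.array(m['R']);t=np.array(m['t'])
    P=np.stack([(u-m['cx'])/m['fx']*d,(v-m['cy'])/m['fy']*d,d],-1)
    return (P-t)@R
E
python3 - <<'E'
from h import *
ims=[]
for n in('top','side'):
    m,p,d=grab(n,f'pics/{n}0.png'); np.savez(f'{n}0.npz',p=p,d=d,**{k:np.array(x) for k,x in m.items()}); print(n,m)
s=env.read_state();print(s)
E
```

```text
pics
top {'fx': 407.38102948256574, 'fy': 407.38102948256574, 'cx': 274.5034546458749, 'cy': 204.11479878178517, 'R': array([[-0.01118827, -0.99975648,  0.01902108],
       [-0.98894451,  0.0082504 , -0.14805639],
       [ 0.1478634 , -0.02046729, -0.98879599]]), 't': array([-23.27315929, 535.64284913, 830.28932975])}
side {'fx': 506.7751428413285, 'fy': 506.7751428413285, 'cx': 289.92257558796, 'cy': 200.274146103008, 'R': array([[ 0.93245389, -0.3612744 , -0.00324876],
       [-0.2554605 , -0.65293491, -0.71303291],
       [ 0.25547931,  0.66570024, -0.70112303]]), 't': array([-504.94520594,  184.25555688, 1005.77077324])}
{'clock': 0.1, 'qpos': array([ 1.40761229e+00,  3.85488096e-01,  6.75950941e-03, -4.11738382e-04,
       -1.19400190e+00, -2.58590182e-01]), 'joint_velocities': array([-0.00021582, -0.00175387,  0.00372229,  0.00254304,  0.0004606 ,
        0.00168441]), 'effort': array([ 1.50131673e-04, -3.93315554e+01,  1.88930798e+01,  4.19796154e+00,
       -2.55865998e-03,  2.63980890e-07]), 'tcp_pos': array([255.6526949 , 569.77530779, 241.32814391]), 'tcp_rot': array([ 9.77829231e-01, -2.09401584e-01, -1.45021128e-04,  9.75102217e-04]), 'wrist_force': array([-0.63073528, -0.00972789, -0.0352464 ]), 'ft_torque': array([-0.03518114,  0.01889078,  0.03422357]), 'gripper_force': 0.0, 'opening': 85.5804239795745}
```

View pics/top0.png

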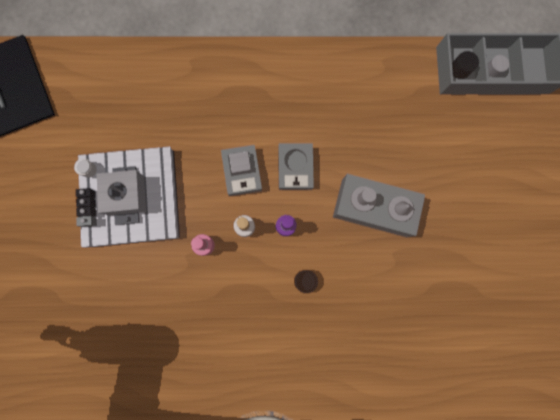

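View pics/side0.png

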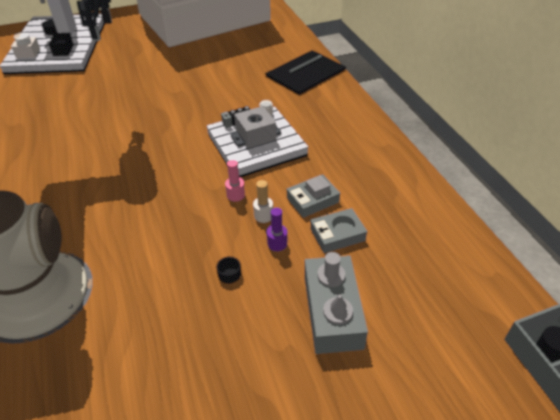

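The top view shows the rack with the straight-nosed mandrel near (367,197) and the cone one near (402,207). The tapper is at (244,225), the socket at (117,190) and the round recess at (296,160). The side view agrees: plain nose top at (332,259), tapper stem at (262,187), socket mouth at (256,118).

```bash
cat > m.py <<'E'
from h import *
top=np.load('top0.npz');side=np.load('side0.npz')
Ct=cloud(top,top['d']);Cs=cloud(side,side['d'])
print('pix',[ (n,np.round(pt(c,c['d'],u,v),0)) for n,c,u,v in [('nose',top,368,196),('cone',top,404,208),('tap',top,243,223),('sock',top,105,180),('recess',top,296,158),('pink',top,199,243),('cup',top,306,281),('nose',side,332,259),('tap',side,262,187),('sock',side,243,120)]])
def band(C,c,r,z0,z1,name):
    k=(np.hypot(C[...,0]-c[0],C[...,1]-c[1])<r)&(C[...,2]>z0)&(C[...,2]<z1)
    P=C[k]
    if len(P)<3: print(name,len(P));return
    (x,y),rr=cv2.minEnclosingCircle(P[:,:2].astype(np.float32))
    print(name,len(P),'mean',P.mean(0).round(1),'circ',round(x,1),round(y,1),round(rr,1),'rect',[np.round(q,1) for q in cv2.minAreaRect(P[:,:2].astype(np.float32))[:3]])
for nm,C,cc in(('t',Ct,top),('s',Cs,side)):
    a=pt(top,top['d'],368,196)
    band(C,a,25,95,125,nm+' nose'); band(C,a,40,63,75,nm+' collar')
    band(C,pt(top,top['d'],404,208),40,63,75,nm+' collar2')
    b=pt(top,top['d'],385,215); band(C,(a+pt(top,top['d'],404,208))/2,130,54,63.5,nm+' rack')
    t=pt(top,top['d'],243,223); band(C,t,22,92,115,nm+' stem'); band(C,t,40,33,45,nm+' headtop')
    s=pt(top,top['d'],105,180); band(C,s,90,78,92,nm+' block')
    r=pt(top,top['d'],296,158); band(C,r,22,8,20,nm+' recfloor'); band(C,r,75,24,35,nm+' cradle')
E
python3 m.py
```

```text
pix [('nose', array([ 539., -211.,  114.])), ('cone', array([ 517., -286.,   99.])), ('tap', array([489.,  35., 101.])), ('sock', array([582., 317.,  82.])), ('recess', array([643., -78.,  14.])), ('pink', array([451., 121., 101.])), ('cup', array([372., -96.,   6.])), ('nose', array([ 541., -215.,  111.])), ('tap', array([489.,  28.,  97.])), ('sock', array([529., 293.,  84.]))]
t nose 190 mean [ 540.1 -211.2  111. ] circ 541.4 -212.7 14.4 rect [array([ 541.3, -212.6]), array([26.7, 27.7]), np.float64(38.6)]
t collar 280 mean [ 536.9 -207.3   67.7] circ 539.9 -216.4 35.5 rect [array([ 537.1, -210.3]), array([57.4, 57.5]), np.float64(17.1)]
t collar2 357 mean [ 518.4 -287.2   67.6] circ 515.3 -286.6 39.3 rect [array([ 519. , -286.3]), array([61. , 68.9]), np.float64(50.8)]
t rack 2451 mean [ 529.  -250.2   59.5] circ 530.3 -251.3 95.0 rect [array([ 530.2, -251.8]), array([171.4,  90.8]), np.float64(74.1)]
t stem 111 mean [490.1  37.1  99.4] circ 490.5 37.3 11.9 rect [array([490.4,  36.5]), array([21.7, 22.1]), np.float64(87.5)]
t headtop 188 mean [487.2  35.9  39.8] circ 490.1 37.2 2
[... 928 characters left out ...]
rray([ 530.1, -252.2]), array([174.6,  90.7]), np.float64(74.3)]
s stem 89 mean [488.6  33.5  98.6] circ 489.3 35.3 12.6 rect [array([488.8,  35.1]), array([23.3, 22.6]), np.float64(11.2)]
s headtop 161 mean [487.   27.5  39.6] circ 489.1 35.4 22.6 rect [array([489.,  33.]), array([40.5, 42.6]), np.float64(72.8)]
s block 630 mean [556.4 286.1  84.3] circ 557.2 289.7 56.9 rect [array([556.7, 289.8]), array([82.2, 88.4]), np.float64(4.7)]
s recfloor 170 mean [642.  -73.8  15.3] circ 641.8 -75.4 20.0 rect [array([642.6, -73.3]), array([35. , 35.9]), np.float64(67.8)]
s cradle 988 mean [619.1 -79.6  29.9] circ 625.2 -77.0 60.2 rect [array([622.3, -77.4]), array([ 78.5, 102.2]), np.float64(89.7)]
```

```bash
python3 -m inch '4 -5 0 0 0 0 -0.3; 8 -10 0 0 0 0 -0.3; 10 -16 0 0 0 0 -0.3; 12 -22 0 0 0 0 -0.3; 14 -28 0 0 0 0 -0.3; 16 -34 0 0 0 0 -0.3; 18 -40 0 0 0 0 -0.3; 20 -46 0 0 0 0 -0.3; 22 -52 0 0 0 0 -0.3; 24 -58 0 0 0 0 -0.3' 60
```

```text
clock: 1.35
tcp_pos: [493.2, -3.4, 242.2]
tcp_rot: [0.978, -0.209, -0.0, -0.0]
wrist_force: [1.0, 0.4, -0.0]
opening: 55.9
gripper_force: 0.0
```

```bash
python3 -m inch '1.5 -6 0 0 0 0 -0.3; 3 -12 0 0 0 0 -0.3; 4.5 -18 0 0 0 0 -0.3; 4.5 -20 0 0 0 0 -0.3; 4.5 -20.3 0 0 0 0 -0.3; 4.5 -20.3 0 0 0 0 -0.3; 4.5 -20.3 0 0 0 0 -0.3'
```

```text
clock: 2.22
tcp_pos: [538.0, -203.1, 242.6]
tcp_rot: [0.978, -0.208, 0.0, -0.0]
wrist_force: [-0.4, 0.1, -0.1]
opening: 55.5
gripper_force: 0.0
```

```bash
python3 - <<'E'
from h import *
m,p,d=grab('wrist','pics/w1.png')
s=env.read_state();print(s['tcp_pos'],s['qpos'],s['joint_velocities'].round(3))
C=cloud(m,d)
k=(np.hypot(C[...,0]-541,C[...,1]+213)<25)&(C[...,2]>100)&(C[...,2]<125);P=C[k]
print(len(P),P.mean(0) if len(P) else 0, cv2.minEnclosingCircle(P[:,:2].astype(np.float32)) if len(P) else 0)
E
```

```text
[ 538.09327701 -203.12894373  242.64846281] [-7.94646139e-02  2.99720794e-01 -1.17579582e-01 -1.00925223e-04
 -1.15302908e+00  1.23044118e+00] [-0.002  0.001  0.005  0.002  0.001  0.001]
918 [ 542.89417538 -213.49245459  111.35193032] ((541.62109375, -213.29379272460938), 14.180315971374512)
```

View pics/w1.png

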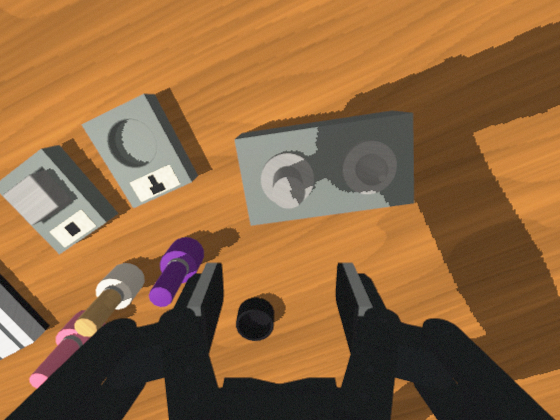

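The wrist view puts the plain mandrel at about (285,180) and the cone one at (370,167). The depth cloud gives the nose at (541.5,-213.3), the same as the fixed cameras.

```bash
python3 -m inch '0.3 -1 0 0 0 0 -0.3; 0.3 -1 -4 0 0 0 -0.3; 0.3 -1 -8 0 0 0 -0.3; 0.3 -1 -10.5 0 0 0 -0.3; 0.3 -1 -10.5 0 0 0 -0.3; 0.3 -1 -10.5 0 0 0 -0.3'; python3 -c "
from h import *
print(env.read_state()['tcp_pos'])"
```

```text
clock: 3.02
tcp_pos: [542.1, -214.8, 138.6]
tcp_rot: [0.978, -0.209, 0.001, 0.0]
wrist_force: [0.5, 0.8, 0.2]
opening: 55.2
gripper_force: 0.0
[ 542.10780754 -214.76057227  138.58019884]
```

```bash
python3 -m inch '-0.05 0.15 -3 0 0 0 -0.3; -0.05 0.15 -5 0 0 0 -0.3; -0.05 0.15 -5 0 0 0 -0.3; -0.05 0.15 -5 0 0 0 1; -0.05 0.15 -5 0 0 0 1; -0.05 0.15 -5 0 0 0 1; -0.05 0.15 -5 0 0 0 1; -0.05 0.15 -5 0 0 0 1' 60
```

```text
clock: 4.03
tcp_pos: [541.9, -213.0, 89.2]
tcp_rot: [0.978, -0.209, 0.002, 0.0]
wrist_force: [0.4, 2.0, 5.9]
opening: 26.7
gripper_force: 59.2
```

```bash
python3 -m inch '0 0 3 0 0 0 1; 0 0 7 0 0 0 1; 0 0 11 0 0 0 1; 0 0 15 0 0 0 1; 0 6 15 0 0 0 1; 0 12 15 0 0 0 1; 0 18 15 0 0 0 1; 0 24 15 0 0 0 1; 0 30 15 0 0 0 1; 0 36 15 0 0 0 1'
```

```text
clock: 5.28
tcp_pos: [539.5, 148.8, 236.7]
tcp_rot: [0.978, -0.209, -0.001, 0.0]
wrist_force: [0.9, 0.1, -2.1]
opening: 26.7
gripper_force: 59.7
```

```bash
python3 -m inch '0 5 0 0 0 0 1; 1 9 0 0 0 0 1; 1.5 12 0 0 0 0 1; 1.5 13.5 0 0 0 0 1; 1.5 13.5 0 0 0 0 1; 1.5 13.5 0 0 0 0 1'; python3 - <<'E'
from h import *
m,p,d=grab('wrist','pics/w2.png');print(env.read_state()['tcp_pos'])
C=cloud(m,d);T=env.read_state()['tcp_pos']
for z0,z1 in((T[2]-25,T[2]-16),(T[2]-32,T[2]-25),):
  k=(np.hypot(C[...,0]-T[0],C[...,1]-T[1])<40)&(C[...,2]>z0)&(C[...,2]<z1);P=C[k];print(len(P),P.mean(0) if len(P) else 0)
k=(np.hypot(C[...,0]-557,C[...,1]-290)<75)&(C[...,2]>80)&(C[...,2]<90);P=C[k]
print(len(P),P.mean(0),cv2.minAreaRect(P[:,:2].astype(np.float32)))
ms,ps,ds=grab('side','pics/s2.png');np.savez('side2.npz',p=ps,d=ds,**{k:np.array(x) for k,x in ms.items()})
cv2.imwrite('pics/both2.png',np.hstack([cv2.resize(p[...,::-1],(400,300)),cv2.resize(ps[0:210,130:410,::-1],(400,300))]))
E
```

```text
clock: 6.02
tcp_pos: [555.2, 280.9, 237.2]
tcp_rot: [0.978, -0.21, -0.0, 0.0]
wrist_force: [-0.2, -0.4, -2.7]
opening: 26.4
gripper_force: 59.6
[555.3294463  280.85695362 237.41544409]
2873 [567.3947088  275.27968936 214.99927194]
286 [575.16186758 271.79315141 209.60353955]
5270 [567.79389351 286.90003519  83.75535556] ((558.4388427734375, 290.7889404296875), (80.14034271240234, 80.30623626708984), 5.283527851104736)
```

View pics/both2.png

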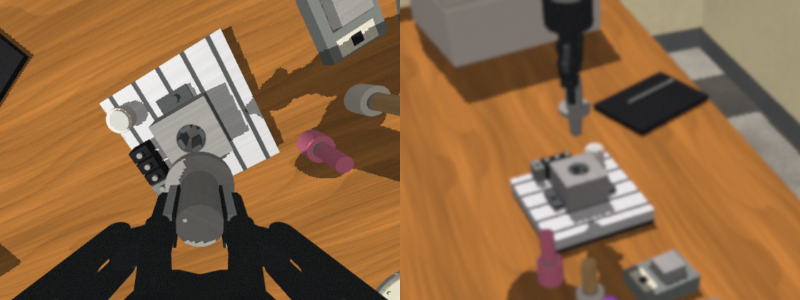

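Left (wrist): the socket hole is near (190,138) in the crop, just ahead of the held mandrel's collar. Right (side): the mandrel hangs straight, with its shank tip near (575,130) and the socket mouth at (578,170).

```bash
python3 - <<'E'
from h import *
from scipy.optimize import least_squares
T=env.read_state()['tcp_pos']
m,p,d=grab('wrist');ms=np.load('side2.npz')
for n,C in(('w',cloud(m,d)),('s',cloud(ms,ms['d']))):
  q=np.hypot(C[...,0]-T[0],C[...,1]-T[1])<33
  for z0,z1,r in((T[2]-29,T[2]-14,26),(T[2]-50,T[2]-32,None),(T[2]-70,T[2]-50,None)):
    P=C[q&(C[...,2]>z0)&(C[...,2]<z1)]
    if len(P)<8: continue
    print(n,len(P),P[:,2].min().round(1),P[:,2].max().round(1),cv2.minEnclosingCircle(P[:,:2].astype(np.float32)))
    if n=='s' and r is None:
      f=least_squares(lambda a:np.hypot(P[:,0]-a[0],P[:,1]-a[1])-(9.5+3.5/45*(P[:,2]-T[2]+73)),T[:2],loss='soft_l1');print('axis fit',f.x)
E
```

```text
w 3177 208.5 223.5 ((555.5758056640625, 280.625244140625), 25.962692260742188)
s 191 208.7 223.5 ((552.2665405273438, 277.0765380859375), 28.57103157043457)
s 37 187.7 200.1 ((551.645263671875, 275.3303527832031), 10.89350414276123)
axis fit [553.76175413 280.62714551]
s 60 167.9 187.5 ((552.0045776367188, 274.3837890625), 10.503822326660156)
axis fit [553.65830034 279.85199463]
```

```bash
python3 -m inch '0.3 1 0 0 0 0 1; 0.3 1 -3 0 0 0 1; 0.3 1 -6 0 0 0 1; 0.3 1 -6.7 0 0 0 1; 0.3 1 -6.7 0 0 0 1; 0.3 1 -6.7 0 0 0 1'; python3 - <<'E'
from h import *
T=env.read_state()['tcp_pos'];m,p,d=grab('wrist');C=cloud(m,d)
print(T)
P=C[(np.hypot(C[...,0]-T[0],C[...,1]-T[1])<33)&(C[...,2]>T[2]-29)&(C[...,2]<T[2]-14)];print(P[:,2].min(),cv2.minEnclosingCircle(P[:,:2].astype(np.float32)))
P=C[(np.hypot(C[...,0]-557,C[...,1]-290)<75)&(C[...,2]>80)&(C[...,2]<90)];print(len(P),P[:,2].mean(),cv2.minAreaRect(P[:,:2].astype(np.float32)))
E
```

```text
clock: 6.92
tcp_pos: [559.5, 292.8, 172.0]
tcp_rot: [0.978, -0.209, 0.001, -0.001]
wrist_force: [-0.8, 0.2, -2.2]
opening: 26.9
gripper_force: 59.6
[559.45817531 292.77349933 171.97277084]
142.97959810980151 ((559.7684326171875, 292.44964599609375), 26.03891944885254)
6778 83.82446000303847 ((558.405029296875, 290.9075927734375), (80.70496368408203, 80.35038757324219), 5.291313648223877)
```

```bash
python3 -m inch '-0.14 -0.15 0 0 0 0 1; -0.14 -0.15 -0.5 0 0 0 1; -0.14 -0.15 -1 0 0 0 1; -0.14 -0.15 -1 0 0 0 1'
```

```text
clock: 7.48
tcp_pos: [556.8, 290.3, 159.4]
tcp_rot: [0.978, -0.209, -0.001, 0.001]
wrist_force: [-0.5, -0.1, -2.2]
opening: 26.8
gripper_force: 59.6
```

```bash
python3 -m inch '0.1 0.08 -0.5 0 0 0 1; 0.1 0.08 -1.2 0 0 0 1; 0.1 0.08 -2 0 0 0 1; 0.1 0.08 -2.7 0 0 0 1; 0.1 0.08 -2.7 0 0 0 1'
```

```text
clock: 8.1
tcp_pos: [558.2, 291.2, 132.5]
tcp_rot: [0.978, -0.209, -0.0, 0.0]
wrist_force: [0.4, 0.6, -2.6]
opening: 26.6
gripper_force: 59.6
```

```bash
python3 -m inch '0 0 -0.3 0 0 0 1; 0 0 -0.3 0 0 0 1; 0 0 -0.3 0 0 0 -0.3; 0 0 -0.3 0 0 0 -0.3; 0 0 -0.3 0 0 0 -0.3; 0 0 -0.3 0 0 0 -0.3; 0 0 4 0 0 0 -0.3; 0 0 8 0 0 0 -0.3; 0 0 11 0 0 0 -0.3; 0 0 11 0 0 0 -0.3'
python3 - <<'E'
from h import *
m,p,d=grab('wrist','pics/w3.png');C=cloud(m,d)
for z0,z1 in((140,160),(95,112)):
  P=C[(np.hypot(C[...,0]-558,C[...,1]-291)<32)&(C[...,2]>z0)&(C[...,2]<z1)]
  if len(P): print(len(P),np.percentile(P[:,2],[5,50,95]).round(1),cv2.minEnclosingCircle(P[:,:2].astype(np.float32)))
E
```

```text
clock: 9.35
tcp_pos: [559.3, 292.2, 246.7]
tcp_rot: [0.978, -0.209, 0.002, -0.003]
wrist_force: [-0.9, -0.3, 0.1]
opening: 55.3
gripper_force: 0.0
1029 [143.2 144.4 145.5] ((558.5430297851562, 290.8380126953125), 14.242138862609863)
1407 [ 98.2  99.6 103.6] ((558.613525390625, 290.6076354980469), 26.06934356689453)
```

View pics/w3.png

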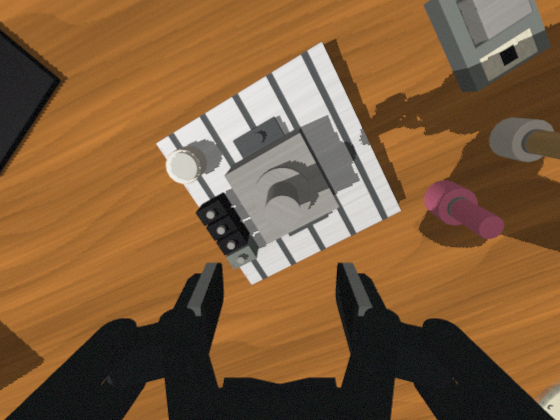

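The mandrel stands upright and central at (287,190), with its nose top about 7 mm above the home height. Step 1 is met, so the tapper is next.

```bash
python3 -m inch '-1.5 -5 0 0 0 0 -0.3; -3 -10 0 0 0 0 -0.3; -4.5 -15 0 0 0 0 -0.3; -5.5 -20 0 0 0 0 -0.3; -6.5 -24 0 0 0 0 -0.3; -6.9 -25.6 0 0 0 0 -0.3; -6.9 -25.6 -4 0 0 0 -0.3; -6.9 -25.6 -8 0 0 0 -0.3; -6.9 -25.6 -8 0 0 0 -0.3; -6.9 -25.6 -8 0 0 0 -0.3'
python3 - <<'E'
from h import *
print(env.read_state()['tcp_pos'])
m,p,d=grab('wrist','pics/w4.png');C=cloud(m,d)
for z0,z1,r in((93,110,20),(36,44,30)):
  P=C[(np.hypot(C[...,0]-490,C[...,1]-36.5)<r)&(C[...,2]>z0)&(C[...,2]<z1)]
  if len(P): print(len(P),np.percentile(P[:,2],[5,50,95]).round(1),cv2.minEnclosingCircle(P[:,:2].astype(np.float32)))
E
```

```text
clock: 10.65
tcp_pos: [490.2, 35.9, 164.2]
tcp_rot: [0.978, -0.209, 0.001, -0.0]
wrist_force: [0.3, 0.4, -0.3]
opening: 55.8
gripper_force: 0.0
[490.18589448  35.89728619 164.22382993]
977 [96.  98.7 99.8] ((490.8682861328125, 37.272071838378906), 12.057494163513184)
1035 [37.4 38.8 40.3] ((490.87628173828125, 37.216365814208984), 21.817426681518555)
```

```bash
python3 -m inch '0.05 0.1 -4 0 0 0 -0.3; 0.05 0.1 -8 0 0 0 -0.3; 0.05 0.1 -9.6 0 0 0 -0.3; 0.05 0.1 -9.6 0 0 0 -0.3; 0.05 0.1 -9.6 0 0 0 1; 0.05 0.1 -9.6 0 0 0 1; 0.05 0.1 -9.6 0 0 0 1; 0.05 0.1 -9.6 0 0 0 1; 0.05 0.1 -9.6 0 0 0 1' 100
```

```text
clock: 11.82
tcp_pos: [491.0, 37.0, 69.1]
tcp_rot: [0.978, -0.209, 0.002, -0.001]
wrist_force: [0.1, 0.4, 6.5]
opening: 22.4
gripper_force: 97.5
```

```bash
python3 -m inch '0 0 5 0 0 0 1; 0 0 10 0 0 0 1; 0 0 15 0 0 0 1; 0 0 18 0 0 0 1; 1 5 18 0 0 0 1; 2.5 10 18 0 0 0 1; 4 15 18 0 0 0 1; 5.5 20 18 0 0 0 1; 6.7 25.4 18 0 0 0 1; 6.7 25.4 18 0 0 0 1'
python3 -m inch '0 0 0 0 0 0 1; 0 0 0 0 0 0 1'
python3 - <<'E'
from h import *
T=env.read_state()['tcp_pos'];print(T)
m,p,d=grab('wrist','pics/w5.png');C=cloud(m,d)
P=C[(np.hypot(C[...,0]-T[0],C[...,1]-T[1])<30)&(C[...,2]>T[2]-34)&(C[...,2]<T[2]-24)]
if len(P): print(len(P),np.percentile(P[:,2],[5,50,95]).round(1),cv2.minEnclosingCircle(P[:,:2].astype(np.float32)))
ms,ps,ds=grab('side')
cv2.imwrite('pics/both5.png',np.hstack([cv2.resize(p[...,::-1],(400,300)),cv2.resize(ps[0:210,130:410,::-1],(400,300))]))
E
```

```text
clock: 13.08
tcp_pos: [556.3, 293.6, 245.3]
tcp_rot: [0.978, -0.208, -0.001, 0.0]
wrist_force: [-0.1, -0.8, -3.6]
opening: 22.2
gripper_force: 98.8
clock: 13.32
tcp_pos: [556.3, 289.1, 247.4]
tcp_rot: [0.978, -0.21, -0.0, 0.0]
wrist_force: [0.4, 0.2, -3.3]
opening: 22.0
gripper_force: 98.8
[556.26352276 289.11085109 247.39249672]
1994 [215.3 217.1 221.6] ((556.626708984375, 288.9196472167969), 21.709407806396484)
```

View pics/both5.png

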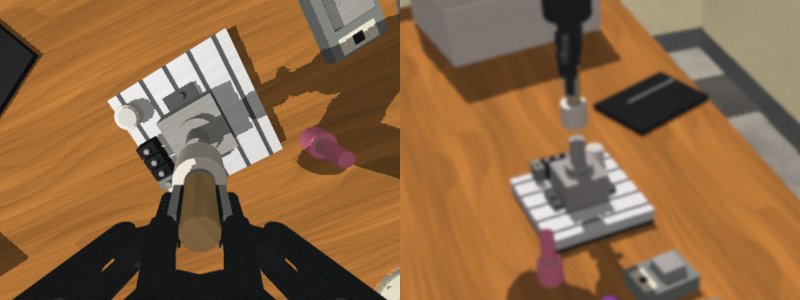

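Left: the tapper head hangs level over the mandrel, and both stand straight in the side view on the right (head at 573,112; nose at 577,145). I'll centre it and press down.

```bash
python3 -m inch '0.2 0.17 -1 0 0 0 1; 0.2 0.17 -2 0 0 0 1; 0.2 0.17 -2.8 0 0 0 1; 0.2 0.17 -3.2 0 0 0 1; 0.2 0.17 -3.5 0 0 0 1; 0.2 0.17 -3.8 0 0 0 1; 0.2 0.17 -4.1 0 0 0 1; 0.2 0.17 -4.1 0 0 0 1'
```

```text
clock: 14.42
tcp_pos: [559.2, 292.0, 209.1]
tcp_rot: [0.978, -0.209, 0.001, -0.0]
wrist_force: [-2.2, -2.4, 7.4]
opening: 22.2
gripper_force: 100.3
```

```bash
python3 -m inch '-0.05 -0.07 -0.2 0 0 0 1; -0.05 -0.07 -0.4 0 0 0 1; -0.05 -0.07 -0.4 0 0 0 1; -0.05 -0.07 -0.4 0 0 0 1'
```

```text
clock: 14.92
tcp_pos: [559.2, 291.7, 207.2]
tcp_rot: [0.978, -0.209, 0.002, -0.001]
wrist_force: [-4.6, -1.8, 13.0]
opening: 21.9
gripper_force: 101.1
```

```bash
python3 -m inch '0 0 -0.2 0 0 0 1; 0 0 -0.3 0 0 0 1; 0 0 -0.3 0 0 0 1; 0 0 -0.3 0 0 0 1'; python3 -m inch '0 0 -0.2 0 0 0 1; 0 0 -0.3 0 0 0 1; 0 0 -0.3 0 0 0 1; 0 0 -0.3 0 0 0 1'
```

```text
clock: 15.42
tcp_pos: [559.5, 291.7, 207.1]
tcp_rot: [0.978, -0.208, 0.003, -0.002]
wrist_force: [-7.0, -3.0, 22.6]
opening: 22.0
gripper_force: 101.9
clock: 15.92
tcp_pos: [559.7, 291.6, 207.0]
tcp_rot: [0.978, -0.208, 0.004, -0.002]
wrist_force: [-11.2, -4.3, 32.1]
opening: 22.2
gripper_force: 102.9
```

The TCP has stopped at 207 while the force climbs to 32 N, so it is seated. I'll lift off and check.

```bash
python3 -m inch '0 0 2 0 0 0 1; 0 0 5 0 0 0 1; -1 -5 5 0 0 0 1; -2 -10 5 0 0 0 1; -2 -10 5 0 0 0 1; -2 -10 5 0 0 0 1'
python3 - <<'E'
from h import *
for n in('wrist','top','side'):
  m,p,d=grab(n,f'pics/{n}6.png');C=cloud(m,d)
  for z0,z1,r in((130,160,25),(87,108,32)):
    P=C[(np.hypot(C[...,0]-558,C[...,1]-291)<r)&(C[...,2]>z0)&(C[...,2]<z1)]
    if len(P)>5: print(n,len(P),np.percentile(P[:,2],[5,50,95]).round(1),cv2.minEnclosingCircle(P[:,:2].astype(np.float32)))
  P=C[(abs(C[...,0]-558)<45)&(abs(C[...,1]-291)<45)&(C[...,2]>80)&(C[...,2]<87)]
  if len(P): print(' block',np.median(P[:,2]))
  if n=='side': cv2.imwrite('pics/s6c.png',cv2.resize(p[70:180,180:330,::-1],(750,550)))
E
```

```text
clock: 16.68
tcp_pos: [538.4, 191.6, 246.4]
tcp_rot: [0.978, -0.21, 0.0, -0.001]
wrist_force: [0.1, 0.0, -2.6]
opening: 22.0
gripper_force: 99.3
wrist 999 [132.3 137.  138. ] ((558.662841796875, 290.6278076171875), 14.471543312072754)
wrist 1480 [ 90.1  92.2 103.2] ((559.0426635742188, 290.5406799316406), 26.267568588256836)
 block 83.92266545033051
top 170 [89.7 92.9 96.4] ((551.4365234375, 289.7791442871094), 24.902820587158203)
 block 84.60894607815868
side 174 [ 88.1  93.2 100.2] ((559.1761474609375, 286.6047058105469), 30.2185115814209)
 block 84.40380704566779
```

View pics/s6c.png

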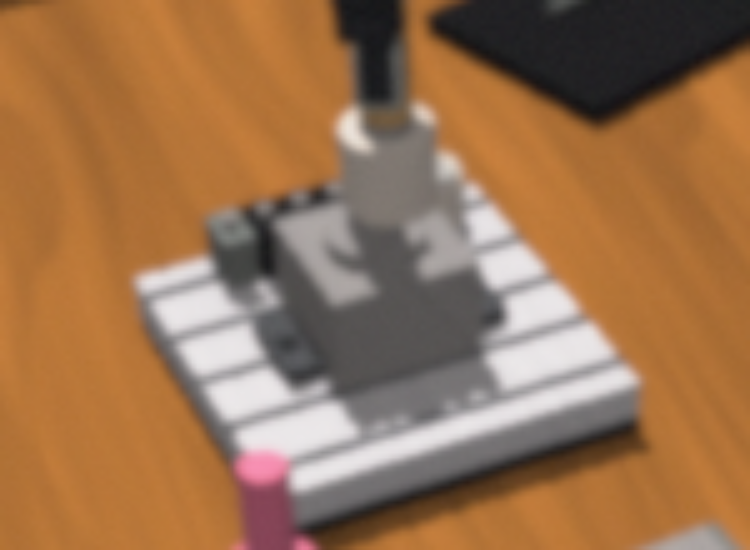

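The tapper still hides the mandrel in this side view. The wrist depth puts the nose top 53 mm and the collar top 8 mm above the block, so the mandrel is home. On to the recess.

```bash
python3 -m inch '2 -5.5 0 0 0 0 1; 4 -11 0 0 0 0 1; 6 -16.5 0 0 0 0 1; 8 -21.5 0 0 0 0 1; 9.5 -25.5 0 0 0 0 1; 10.4 -26.9 0 0 0 0 1; 10.4 -26.9 -4 0 0 0 1; 10.4 -26.9 -8 0 0 0 1; 10.4 -26.9 -8 0 0 0 1; 10.4 -26.9 -8 0 0 0 1'
cat > r.py <<'E'
from h import *
T=env.read_state()['tcp_pos'];print(T)
m,p,d=grab('wrist','pics/w7.png');C=cloud(m,d)
P=C[(np.hypot(C[...,0]-T[0],C[...,1]-T[1])<30)&(C[...,2]>T[2]-34)&(C[...,2]<T[2]-24)]
print('head',len(P),np.percentile(P[:,2],[5,50,95]).round(1),cv2.minEnclosingCircle(P[:,:2].astype(np.float32)))
P=C[(abs(C[...,0]-622)<62)&(abs(C[...,1]+77)<50)&(C[...,2]>25)&(C[...,2]<34)]
r=cv2.minAreaRect(P[:,:2].astype(np.float32));print('cradle',len(P),np.median(P[:,2]),r, P[:,:2].min(0),P[:,:2].max(0))
P=C[(np.hypot(C[...,0]-642,C[...,1]+77)<24)&(C[...,2]>10)&(C[...,2]<20)]
if len(P):print('floor',len(P),np.median(P[:,2]),cv2.minEnclosingCircle(P[:,:2].astype(np.float32)))
ms,ps,ds=grab('side')
cv2.imwrite('pics/both7.png',np.hstack([cv2.resize(p[...,::-1],(400,300)),cv2.resize(ps[100:310,230:510,::-1],(400,300))]))
E
python3 r.py
```

```text
clock: 18.08
tcp_pos: [643.7, -76.9, 168.0]
tcp_rot: [0.978, -0.208, 0.002, 0.0]
wrist_force: [-0.0, 0.9, -1.6]
opening: 22.0
gripper_force: 99.4
[643.66325688 -76.94914906 168.01987388]
head 2008 [135.9 137.8 142.5] ((644.231201171875, -77.02996063232422), 21.68756103515625)
cradle 3918 28.97340321042645 ((623.4296264648438, -76.09150695800781), (74.95938110351562, 100.87808990478516), 89.81655883789062) [ 572.96124739 -113.71887327] [673.93120328 -38.71166712]
floor 919 13.926823032976959 ((639.8076782226562, -76.57056427001953), 23.708099365234375)
```

View pics/both7.png

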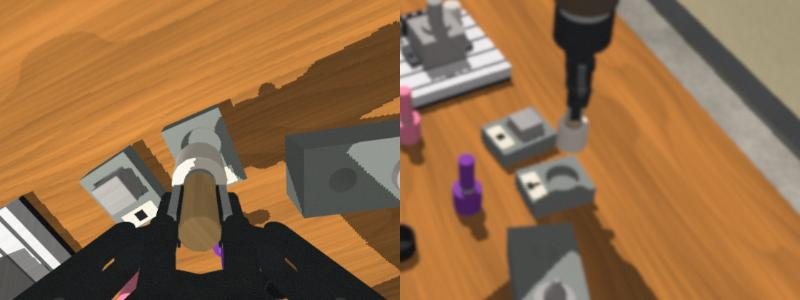

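The wrist and side views show the tapper upright above the recess. I'll get the recess rim centre from the two fixed-camera frames taken at the start.

```bash
python3 - <<'E'
from h import *
for n in('top0','side0'):
  c=np.load(n+'.npz');v,u=np.indices(c['d'].shape)
  o,_=ray(c,0,0);R=c['R'];D=np.stack([(u-c['cx'])/c['fx'],(v-c['cy'])/c['fy'],np.ones(u.shape)],-1)@R
  X=o+D*((30-o[2])/D[...,2])[...,None]
  Z=cloud(c,c['d'])[...,2]
  P=X[(np.hypot(X[...,0]-642,X[...,1]+77)<29)&(Z<27.5)]
  print(n,len(P),P.mean(0),cv2.minEnclosingCircle(P[:,:2].astype(np.float32)),np.sqrt(len(P)))
E
```

```text
top0 370 [636.36062469 -76.01969904  30.        ] ((641.4635009765625, -77.31035614013672), 28.723709106445312) 19.235384061671343
side0 275 [635.24416016 -78.05918928  30.        ] ((635.1764526367188, -77.69499206542969), 24.59151840209961) 16.583123951777
```

```bash
python3 - <<'E'
from h import *
for n in('top0','side0'):
  c=np.load(n+'.npz');C=cloud(c,c['d'])
  for ax in(0,1):
    k=(abs(C[...,1-ax]-(-77 if ax==0 else 637))<2.5)&(abs(C[...,ax]-(637 if ax==0 else -77))<42)
    P=C[k];P=P[P[:,ax].argsort()];print(n,'xy'[ax],' '.join(f'{a:.0f}:{z:.0f}' for a,z in P[:,[ax,2]]))
c=np.load('top0.npz');p=c['p'];a=cv2.resize(p[135:195,270:325,::-1],(550,600),interpolation=cv2.INTER_NEAREST);cv2.imwrite('pics/rec.png',a)
E
```

```text
top0 x 596:30 597:29 598:33 598:31 601:30 601:28 603:30 604:27 605:30 606:27 608:30 608:30 609:32 610:27 611:26 615:17 615:16 618:13 619:12 620:16 620:15 623:14 623:14 624:16 625:14 627:15 627:14 629:15 629:15 631:18 632:13 634:15 635:12 636:17 637:13 638:16 639:15 641:14 641:13 643:14 643:14 645:16 646:12 648:14 648:14 650:16 650:14 652:15 653:11 655:15 655:13 657:16 657:15 659:23 659:14 660:14 660:28 660:28 661:18 662:29 662:29 665:28 665:28 667:29 667:28 668:31 669:27 671:31 671:29
top0 y -118:-3 -118:3 -113:30 -112:31 -110:29 -110:31 -108:28 -108:31 -108:31 -106:30 -106:30 -104:31 -103:31 -101:29 -101:30 -101:12 -101:15 -101:16 -100:22 -98:15 -98:16 -96:16 -96:16 -94:16 -94:16 -92:16 -91:17 -90:13 -89:16 -87:12 -87:13 -85:15 -85:16 -83:12 -83:14 -83:16 -81:14 -81:14 -78:13 -78:12 -78:15 -76:16 -76:17 -74:14 -74:14 -72:14 -71:15 -69:14 -69:15 -67:17 -67:16 -65:13 -65:16 -63:13 -63:14 -63:16 -60:14 -60:15 -58:15 -58:16 -56:11 -56:13 -56:15 -54:13 -54:14 -54:17 -51:28 -51:30 -51:31 -49:29 -46:27 -46:29 -46:31 -44:30 -44:30 -44:32 -42:28 -42:29 -42:30 -40:30 -40:32 -38:-1 -38:0 -36:-
[... 287 characters left out ...]
14 659:12 659:19 659:14 659:21 659:26 660:28 661:21 661:13 662:31 665:31 666:28 667:29 667:30 668:30 671:31
side0 y -119:0 -118:1 -117:0 -116:30 -116:1 -115:17 -115:30 -115:10 -115:13 -115:16 -115:29 -114:7 -114:21 -114:17 -114:5 -114:22 -113:25 -113:18 -113:30 -113:19 -113:0 -113:1 -112:-2 -112:11 -112:8 -112:28 -112:30 -108:28 -107:31 -107:28 -107:29 -105:29 -104:30 -103:29 -90:15 -88:13 -87:14 -86:14 -85:15 -84:16 -83:16 -80:15 -80:15 -78:15 -77:15 -76:15 -74:16 -72:15 -71:15 -70:15 -69:18 -68:15 -63:15 -62:17 -62:16 -59:18 -58:15 -56:17 -54:16 -54:22 -54:24 -53:25 -53:26 -52:24 -52:32 -52:30 -52:30 -52:16 -51:26 -51:16 -51:25 -50:18 -50:30 -49:30 -47:28 -44:31 -44:27 -42:29 -42:30 -40:31
```

View pics/rec.png

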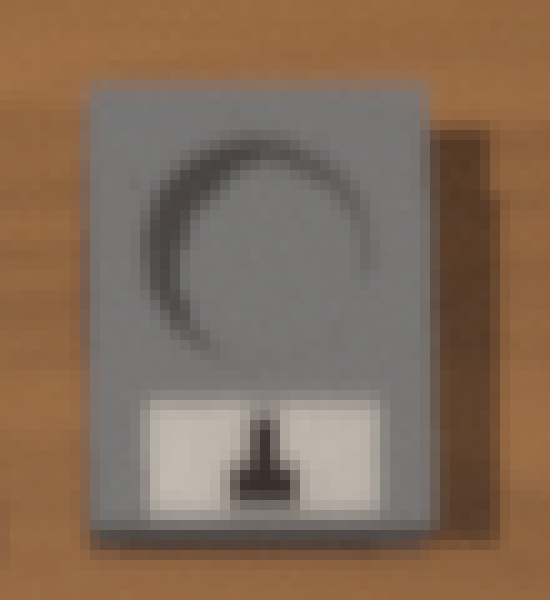

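The recess rim circle spans x 610.5–660.5 and y −102 to −52, so its centre is (635.5,−77). The earlier floor estimate was biased by occlusion. I'll shift and descend.

```bash
python3 -m inch '-0.77 0.06 0 0 0 0 1; -0.77 0.06 -2 0 0 0 1; -0.77 0.06 -4 0 0 0 1; -0.77 0.06 -6 0 0 0 1; -0.77 0.06 -6 0 0 0 1; -0.77 0.06 -6 0 0 0 1'; python3 r.py
```

```text
clock: 18.92
tcp_pos: [635.2, -77.0, 107.8]
tcp_rot: [0.978, -0.209, 0.001, -0.0]
wrist_force: [0.2, -0.6, -2.7]
opening: 22.1
gripper_force: 99.4
[635.15753531 -77.01327464 107.84976301]
head 2014 [75.8 77.6 82.4] ((635.7815551757812, -77.2662124633789), 21.686986923217773)
cradle 6204 28.936517265883722 ((623.3797607421875, -75.81655883789062), (75.4107666015625, 100.69535827636719), 89.74919891357422) [ 572.92009857 -113.64498167] [673.78829365 -38.25089505]
floor 674 13.966520364428103 ((639.73095703125, -76.40879821777344), 23.795713424682617)
```

```bash
python3 -m inch '0.07 0.08 0 0 0 0 1; 0.07 0.08 -0.6 0 0 0 1; 0.07 0.08 -1.1 0 0 0 1; 0.07 0.08 -1.6 0 0 0 1; 0.07 0.08 -2 0 0 0 1; 0.07 0.08 -2.3 0 0 0 1; 0.07 0.08 -2.3 0 0 0 1'
```

```text
clock: 19.9
tcp_pos: [635.1, -76.2, 84.2]
tcp_rot: [0.978, -0.209, 0.0, 0.0]
wrist_force: [-2.7, 0.3, 2.4]
opening: 22.1
gripper_force: 100.5
```

```bash
python3 -m inch '0 0 0 0 0 0 -0.3; 0 0 0 0 0 0 -0.3; 0 0 0 0 0 0 -0.3; 0 0 0 0 0 0 -0.3; 0 0 4 0 0 0 -0.3; 0 0 9 0 0 0 -0.3; 0 0 14 0 0 0 -0.3; 0 0 14 0 0 0 -0.3; 0 0 14 0 0 0 -0.3'
python3 - <<'E'
from h import *
m,p,d=grab('wrist','pics/w9.png');C=cloud(m,d)
for z0,z1,r in((108,125,20),(48,60,28)):
  P=C[(np.hypot(C[...,0]-636,C[...,1]+77)<r)&(C[...,2]>z0)&(C[...,2]<z1)]
  if len(P): print(len(P),np.percentile(P[:,2],[5,50,95]).round(1),cv2.minEnclosingCircle(P[:,:2].astype(np.float32)))
P=C[(abs(C[...,0]-622)<62)&(abs(C[...,1]+77)<50)&(C[...,2]>25)&(C[...,2]<34)];print('cradle',np.median(P[:,2]),cv2.minAreaRect(P[:,:2].astype(np.float32)))
ms,ps,ds=grab('side')
cv2.imwrite('pics/both9.png',np.hstack([cv2.resize(p[...,::-1],(400,300)),cv2.resize(ps[80:290,170:450,::-1],(400,300))]))
E
```

```text
clock: 21.02
tcp_pos: [634.7, -76.1, 222.9]
tcp_rot: [0.978, -0.209, -0.0, -0.0]
wrist_force: [0.3, 0.1, -1.3]
opening: 55.4
gripper_force: 0.0
681 [111.9 113.8 114.9] ((635.2728881835938, -76.16747283935547), 11.818973541259766)
823 [51.8 53.9 55.8] ((635.3660888671875, -76.07611846923828), 21.84749984741211)
cradle 29.046545365563695 ((623.45654296875, -76.08600616455078), (75.03907012939453, 100.25523376464844), 89.83760070800781)
```

View pics/both9.png

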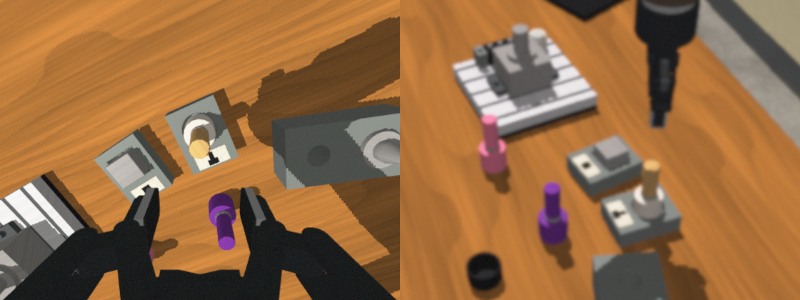

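The tapper stands upright in the round recess (left 200,135; right 648,190), with its top at 115 mm and head at 55 mm. The mandrel is seated (right 520,50), and the cup and setting block are where they were.

```bash
python3 -c "
from cell import env
print(env.close_job())"
```

```text
the job is handed in; nothing more can be done
None
```

The job is handed in, with no verdict returned: my last measurements show the mandrel tapped home with its collar on the block and the tapper upright in its round recess, and I moved none of the bystanders.

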